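Sort the bench after a tensile test series

ROBOT

A 7-joint arm with a two-finger parallel gripper is mounted at the origin on a cart in front of the work surface, level with it; the furniture and walls round the work are solid. World frame = base frame: x ahead of the robot, y to its left, z up, the work surface at z = 0. Lengths are in m, angles in rad, forces in N, time in s.
With the tool pointing down it reaches from about 0.35 to 0.9 m from the base axis. Payload 7.2 kg.
Tool frame: the origin (TCP) lies between the finger pads; the fingertips stand 14 mm ahead of it and the grasp point (between the pads) lies 5 mm behind it (r.tip_reach is the distance from the TCP to the fingertips, in m); z points along the fingers, y is the line along which they close (so a half turn about z gives the same grasp; the last joint's range is limited). The gripper opens to 88 mm and grips with 3 to 60 N. Pads are 20 mm wide; open, the fingers measure 115 mm over their backs; the gripper's body (75 mm by 178 mm) begins 61 mm behind the grasp point.
Start: joints at [-1.169, 0.411, -0.013, 1.596, 0.006, 1.134, -0.082], TCP at [0.283, 0.557, 0.199] pointing down, gripper open.
Joint ranges: [-2.95, 2.95], [-0.29, 1.99], [-1.47, 1.44], [0.14, 2.54], [-1.03, 4.17], [0.13, 1.85], [-2.86, 2.86]. Speed limits (rad/s): [2.39, 2.39, 3.01, 3.01, 3.14, 3.14, 3.14].

INTERFACE

Orientations are given as a unit quaternion [x, y, z, w].
In Python, from plant import r gives the robot as it stands.
- The arm moves only by the tool send_rows, never from a script. Its argument "moves" is one flat list of numbers, 7 for each row, row after row: the shift along the world's x, y, z in mm, then the turn, a rotation vector about the world's x, y, z in rad, then the closure in counts, from 0 (fully open) to 255 (shut). A call has 1 to 8 rows; each row shifts and turns the commanded pose from where the row before left it; what a row does not reach is not made up. A row lasts 1/8 s, in which the tool goes at most 62.5 mm and 10.7 degrees, less where a joint would pass 70% of its speed; a pose out of reach is approached as far as the arm can. A call with a gripper value outside its range is refused whole. The fingers move at their own pace and stop on an object; "grip_force" is the grip in N (left out, the last holds). Time passes only in rows, so rows that do not move let the fingers close. It gives the time, the measured TCP pose, the force, the opening and the grip force at its end, in the units of the state.
- r.read_state(): the state, without advancing time (a new reading comes with each control period).
- r.capture(name): name is "scene" or "top" or "wrist"; returns a dict with "image" (384x512x3 uint8, red, green, blue), "range_z" (384x512 float32, m along the optical axis (not along the pixel's ray), 0 where there is no reading), "intrinsics" (3x3 intrinsics, pixels), "world_from_camera" (4x4, takes a point from camera to world coordinates); the wrist camera has in their place "T_tool_cam" (4x4, takes a point from camera to tool coordinates, whose origin is the TCP and whose axes are the flange's). Camera axes: x right, y down, z forward; pixel columns grow to the right and rows downward; lengths in m; the calibration is good to about 2 mm. A picture is of the moment at which its call begins: read the wrist's pose just before it.
- r.finish_job(): hands the job in; it is judged then, once.
Trained networks look in a picture, given as the dict that the camera call returned (one of the last four; its "shot" number tells which), for a name from the list of things; names that differ only in an ending like _2 or _b are one class to them, and where a whole thing is asked for, a point or a joint stands for the part that bears it (a point fixed in the world has none). Each returns a list of dicts, best first, with "p" (0 to 1); they miss things now and then, are a little off and sometimes report something else, mostly with a low value. They report only what shows in the picture. A call takes as long as a camera call.
- r.find_in(picture, name): "location" ([column, row] as shares, 0 to 1, of the picture: columns of its width, rows of its height, amid what is visible of it).
- r.outline_of(picture, name): "mask" (384x512 bool, what is visible of it) and "location" ([column, row] as shares, 0 to 1, of the picture: columns of its width, rows of its height, amid what is visible of it).
The state is a dict: "clock": time; "joint_positions": joint angles; "qd": joint speeds; "joint_efforts": joint torques, N m; "tcp_pos": TCP position; "orientation": TCP orientation; "wrist_force": force on the tool from outside, world axes, zero at the start; "wrist_torque": the same for the moment, N m; "grip_width": finger opening in m; "grip_force": force on a finger pad.
Only numpy, scipy, OpenCV 4.12 (cv2) and the standard library are available. Lean on these libraries where they do the work, as an engineer would, in place of code of your own. Each camera call takes 0.05 s, during which the arm holds its last target. There are 200 camera calls.

TASK

Sort the loose parts into the trays: the steel and the brass hexagonal test pieces into the blue tray, the terminal plug and the USB stick into the green tray, and the steel spacer block into the yellow tray next to the aluminium one, one thing to a bay, each lying flat on the bay's floor. Leave the aluminium block and the flat dog-bone specimen where they lie.

Things in the scene. Friction and masses are not known exactly. Their poses are not given: they have to be found in the camera images.
- steel_bar_c (a point): steel-grey hexagon-bar test piece with a turned-down waist, 85 mm long, 17 mm wide, 15 mm high, about 0.11 kg. Point: its centre, half-way up. Length along its own y axis, width along x, z up; it starts lying on the worktop.
- brass_bar_c (a point): brass (yellow) hexagon-bar test piece with a turned-down waist, 80 mm long, 15 mm wide, 13 mm high, about 0.09 kg. Point: its centre, half-way up. Length along its own y axis, width along x, z up; it starts lying on the worktop.
- plug_c (a point): grey terminal plug with a row of six orange levers on top, 36 mm long, 16 mm wide, body 20 mm high (23 mm with the levers), about 18 g. The point is 10 mm above its underside. Point: its centre, half-way up. Length along its own y axis, width along x, z up; it starts lying on the worktop.
- usb_c (a point): dark grey USB stick with a bare metal connector at its -y end, 56 mm long, 18 mm wide (connector 12 mm), 8 mm high, about 12 g. Point: its centre, half-way up. Length along its own y axis, width along x, z up; it starts lying on the worktop.
- block_c (a point): dull steel spacer block, 35 mm long, 20 mm wide, 18 mm high, about 0.1 kg. Point: its centre, half-way up. Length along its own y axis, width along x, z up; it starts lying on the worktop.
- alu_block_c (a point): pale aluminium spacer block, 30 mm long, 12 mm wide, 20 mm high, loose, about 0.06 kg; it already lies in one bay of the yellow tray and stays there. Point: its centre, half-way up. Length along its own y axis.
- flat_specimen_c (a point): flat steel dog-bone test piece, 120 mm long, 18 mm wide at the ends, 8 mm high, loose, lying near the front edge close to the other things; not part of the job. Point: its centre, half-way up. Length along its own y axis.
- tray_blue: blue plastic tray, fixed, 112 x 152 mm, 14 mm high, walls 4 mm. Origin: centre of its underside. A 4 mm divider as high as the walls runs along its x axis (short way, roughly away from the robot): two open bays, each 104 mm along x, 70 mm along y, centres at x = 0, y = +37 and -37 mm; their floor is 4 mm above the worktop. For the hexagonal test pieces; empty at the start.
- tray_green: green plastic tray, fixed, 112 x 152 mm, 14 mm high, walls 4 mm. Origin: centre of its underside. A 4 mm divider as high as the walls runs along its x axis (short way, roughly away from the robot): two open bays, each 104 mm along x, 70 mm along y, centres at x = 0, y = +37 and -37 mm; their floor is 4 mm above the worktop. For the electrical parts; empty at the start.
- tray_yellow: yellow plastic tray, fixed, 112 x 152 mm, 14 mm high, walls 4 mm. Origin: centre of its underside. A 4 mm divider as high as the walls runs along its x axis (short way, roughly away from the robot): two open bays, each 104 mm along x, 70 mm along y, centres at x = 0, y = +37 and -37 mm; their floor is 4 mm above the worktop. For spacer blocks; one bay holds the aluminium block at the start, the other is empty.

How it is judged:
By the outcome, as a careful person would: the job done as asked, in the order asked, and still so for the second after the job is handed in, with the robot touching nothing.
It also fails if it takes over 120 s, if anything falls off the work surface, if the arm or the gripper's body presses on something with over 40 N, if the wrist force passes 120 N, or if a joint passes its speed limit or range.

## Working session

There is one attempt and no reset: what is moved stays moved. The work goes in short steps, Python scripts to look and compute and a tool call to move; the robot and the scene stay as the last step left them, time stands still between calls to the robot, and variables do not carry over. Pictures are saved under pics/ and viewed, at most 14 in all, crops included, and the job is handed in when it is done.

Besides the shell and the picture viewer there is one more tool, called by a JSON object that holds its "fn" and its "kwargs", one argument or row to a line. send_rows: Moves the arm, as the interface text tells. Its arguments: {"type":"object","properties":{"moves":{"type":"array","items":{"type":"number"}},"grip_force":{"type":"number"}},"required":["moves"]}

```bash
mkdir -p pics; cat > h.py <<'E'
import numpy as np, cv2
from plant import r
from scipy.spatial.transform import Rotation as R
def pts(c, T=None):
    d=c["range_z"]; K=c["intrinsics"]; v,u=np.mgrid[:384,:512]
    P=np.stack([(u-K[0,2])*d/K[0,0],(v-K[1,2])*d/K[1,1],d],-1)
    if T is None: T=c["world_from_camera"]
    return P@T[:3,:3].T+T[:3,3]
def wristT(c,s):
    T=np.eye(4);T[:3,:3]=R.from_quat(s["orientation"]).as_matrix();T[:3,3]=s["tcp_pos"]
    return T@c["T_tool_cam"]
def meas(c,name,W,n=2):
    for o in r.outline_of(c,name)[:n]:
        m=o["mask"]&(c["range_z"]>0); p=W[m]
        if len(p)<10: print(name,o["p"],"few");continue
        top=np.percentile(p[:,2],90)
        (cx,cy),(w,h),a=cv2.minAreaRect((p[:,:2]*1000).astype(np.float32))
        if w<h: w,h,a=h,w,a+90
        print(name,"p%.2f"%o["p"],"n",len(p),"ctr %.0f %.0f"%(cx,cy),"med",np.round(np.median(p[:,:2],0)*1000),"size %.0f x %.0f long-axis ang %.0f"%(w,h,(a+90)%180-90),"top %.0f"%(top*1000),"px",np.round(np.array(o["location"])*[512,384]))
names="steel_bar_c brass_bar_c plug_c usb_c block_c alu_block_c flat_specimen_c tray_blue tray_green tray_yellow".split()
E
python3 - <<'E'
from h import *
s=r.read_state();print({k:np.round(v,3) for k,v in s.items()})
for cam in("top","scene"):
    c=r.capture(cam);cv2.imwrite(f"pics/{cam}0.png",c["image"][:,:,::-1]);W=pts(c);print(cam)
    for n in names: meas(c,n,W,2)
E
```

```text
{'clock': np.float64(0.0), 'joint_positions': array([-1.169,  0.412, -0.013,  1.597,  0.006,  1.134, -0.082]), 'qd': array([-0.   , -0.   , -0.   ,  0.   , -0.001, -0.003,  0.   ]), 'joint_efforts': array([-1.0000e-03, -5.8795e+01,  6.4100e-01, -2.9107e+01, -5.4000e-02,
        1.8000e-02,  0.0000e+00]), 'tcp_pos': array([0.283, 0.557, 0.198]), 'orientation': array([ 0.233,  0.973, -0.001, -0.   ]), 'wrist_force': array([ 0.573, -0.574, -0.371]), 'wrist_torque': array([ 0.046,  0.015, -0.014]), 'grip_force': np.float64(0.0), 'grip_width': np.float64(0.088)}
top
steel_bar_c p0.69 n 198 ctr 434 188 med [432. 190.] size 85 x 18 long-axis ang -64 top 17 px [154. 217.]
brass_bar_c p0.55 n 90 ctr 428 -155 med [ 428. -162.] size 74 x 10 long-axis ang 90 top 15 px [291. 219.]
plug_c p0.59 n 92 ctr 439 -50 med [439. -50.] size 35 x 15 long-axis ang -28 top 24 px [247. 215.]
plug_c p0.23 n 2342 ctr 590 -175 med [ 593. -177.] size 151 x 113 long-axis ang -89 top 15 px [296. 160.]
usb_c p0.58 n 131 ctr 431 67 med [432.  68.] size 54 x 17 long-axis ang 23 top 11 px [199. 217.]
block_c p0.46 n 131
[... 988 characters left out ...]
3.] size 47 x 25 long-axis ang 7 top 10 px [215. 195.]
block_c p0.70 n 191 ctr 436 -247 med [ 424. -256.] size 52 x 29 long-axis ang 38 top 19 px [301. 238.]
alu_block_c p0.39 n 93 ctr 573 -137 med [ 570. -141.] size 30 x 14 long-axis ang -77 top 25 px [305. 200.]
flat_specimen_c p0.71 n 167 ctr 430 -252 med [ 423. -256.] size 35 x 20 long-axis ang 17 top 19 px [301. 238.]
tray_blue p0.88 n 2498 ctr 584 -342 med [ 568. -356.] size 173 x 146 long-axis ang 84 top 16 px [377. 232.]
tray_green p0.65 n 1133 ctr 595 14 med [589.   4.] size 175 x 153 long-axis ang -74 top 16 px [270. 186.]
tray_yellow p0.70 n 1512 ctr 609 -163 med [ 594. -184.] size 178 x 150 long-axis ang -88 top 16 px [325. 205.]
```

View pics/top0.png

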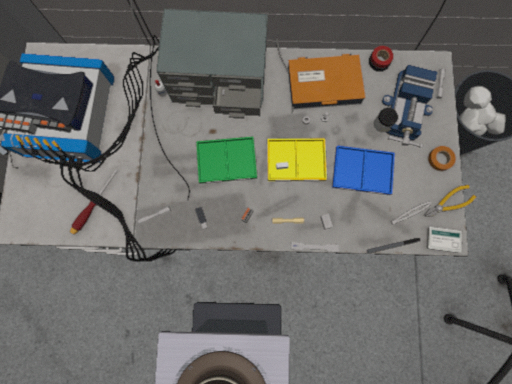

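View pics/scene0.png

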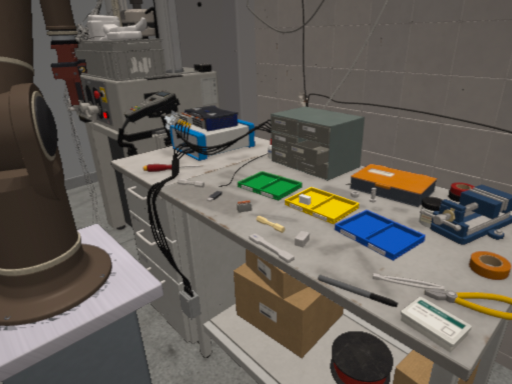

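```bash
python3 - <<'E'
from h import *
c=r.capture("top");W=pts(c);ok=c["range_z"]>0
print("cam",np.round(c["world_from_camera"][:3,3],2))
def mx(x0,x1,y0,y1):
    m=ok&(W[...,0]>x0)&(W[...,0]<x1)&(W[...,1]>y0)&(W[...,1]<y1)
    return int(1000*np.percentile(W[m][:,2],99.5)) if m.sum()>3 else -1
print("max z grid rows x .3.. cols y .7->-.45 step .05")
for x in np.arange(.3,.75,.05): print("%.2f"%x,[mx(x,x+.05,y-.05,y) for y in np.arange(.7,-.45,-.05)])
hsv=cv2.cvtColor(c["image"],cv2.COLOR_RGB2HSV)
for n,(a,b) in dict(blue=(105,125),green=(60,85),yellow=(24,34)).items():
    m=(hsv[...,0]>=a)&(hsv[...,0]<=b)&(hsv[...,1]>150)&ok
    p=W[m]; k=(p[:,0]>.5)&(p[:,0]<.67)&(p[:,1]>-.45)&(p[:,1]<.12)&(p[:,2]<.03); p=p[k]
    for nm,q in(("all",p),("rim",p[p[:,2]>.010])):
        (cx,cy),(w,h),A=cv2.minAreaRect((q[:,:2]*1000).astype(np.float32)); print(n,nm,np.round([cx,cy,w,h,A],1),np.round(q.mean(0)*1000))
E
```

```text
cam [ 0.3  -0.08  0.96]
max z grid rows x .3.. cols y .7->-.45 step .05
0.30 [-710, -710, -710, -711, -67, -68, -66, -710, 14, 14, -191, -705, -710, -709, -711, -711, -708, -710, -708, -707, -709, -711, -707]
0.35 [-711, -710, 4, 4, 5, 4, 28, 4, 17, 18, 4, 3, 4, 3, 4, 4, 4, 12, 12, 11, 3, 13, 13]
0.40 [-1, -1, 4, 5, 5, 5, 28, 27, 22, 18, 17, 11, 12, 4, 25, 22, 15, 15, 21, 21, 4, 4, 10]
0.45 [-1, -1, 4, 4, 5, 4, 32, 39, 27, 4, 14, 9, 10, 4, 8, 24, 4, 4, 3, 4, 4, 4, 6]
0.50 [-1, -1, 11, 4, 4, 100, 100, 83, 4, 4, 3, 8, 18, 18, 19, 18, 18, 18, 18, 18, 18, 20, 19]
0.55 [-1, -1, 92, 125, 124, 124, 118, 97, 67, 4, 6, 6, 19, 18, 8, 19, 28, 23, 18, 19, 15, 16, 19]
0.60 [-1, -1, -1, 143, 144, 147, 147, 92, 79, 81, 7, 4, 18, 19, 19, 18, 19, 18, 18, 18, 18, 20, 63]
0.65 [-1, -1, -1, 149, 149, 149, 149, 144, 85, 103, 4, 4, 3, 106, 106, 106, 4, 11, 12, 4, 3, 59, 80]
0.70 [-1, -1, -1, 148, 148, 149, 148, 146, 102, 119, 164, 167, 167, 167, 167, 167, 4, 43, 42, 42, 5, 59, 60]
blue all [ 593.7 -356.3  159.8  167.    83.7] [ 570. -351.    6.]
blue rim [ 593.7 -356.3  159.8  167.    83.7] [ 573. -343.   15.]
green all [586.   10.3 111.1 148.5   6.4] [589.  11.   6.]
green rim [586.   10.3 111.1 148.5   6.4] [592.  20.  16.]
yellow all [ 594.5 -173.9  119.1  150.9    2.3] [ 594. -176.    7.]
yellow rim [ 590.9 -174.4  111.3  149.8    1.3] [ 593. -169.   16.]
```

{"fn": "send_rows", "kwargs": {
  "moves": [0, 0, 20, 0, 0, 0, 0, 10, -50, 0, 0, 0, -0.15, 0, 15, -55, 0, 0, 0, -0.15, 0, 20, -55, 0, 0, 0, -0.15, 0]
}}

```text
clock: 1.65
tcp_pos: [0.328, 0.3958, 0.2193]
orientation: [0.446, 0.895, 0.0, -0.0]
wrist_force: [1.4, 0.3, 0.1]
grip_width: 0.088
grip_force: 0.0
```

{"fn": "send_rows", "kwargs": {
  "moves": [26, -52, 0, 0, 0, -0.1, 0, 26, -52, 0, 0, 0, -0.1, 0, 26, -52, 0, 0, 0, 0, 0, 26, -52, 0, 0, 0, 0, 0, 0, 0, -30, 0, 0, 0, 0, 0, 0, 0, 0, 0, 0, 0]
}}

```text
clock: 2.4
tcp_pos: [0.4309, 0.1883, 0.1881]
orientation: [0.532, 0.847, -0.001, -0.001]
wrist_force: [0.4, -0.8, 0.3]
grip_width: 0.0879
grip_force: 0.0
```

```bash
cat >> h.py <<'E'
def look(fn,*ns):
    s=r.read_state();c=r.capture("wrist")
    if fn: cv2.imwrite(f"pics/{fn}.png",c["image"][:,:,::-1])
    W=pts(c,wristT(c,s))
    q=s["orientation"]; print("t %.1f"%s["clock"],"tcp",np.round(s["tcp_pos"]*1000),"yaw %.1f"%np.degrees(2*np.arctan2(q[0],q[1])),"->closing ang %.1f"%(90-np.degrees(2*np.arctan2(q[0],q[1]))),"j7 %.2f"%s["joint_positions"][6],"w",np.round(s["grip_width"],4),"F",np.round(s["wrist_force"],1))
    for n in ns: meas(c,n,W,1)
    return c,W
E
python3 - <<'E'
from h import *
look("w1","steel_bar_c","flat_specimen_c")
E
```

```text
t 2.4 tcp [431. 188. 188.] yaw 64.2 ->closing ang 25.8 j7 -0.01 w 0.0879 F [ 0.4 -0.8  0.3]
steel_bar_c p0.95 n 683 ctr 435 189 med [434. 192.] size 85 x 16 long-axis ang -64 top 15 px [263. 170.]
```

View pics/w1.png

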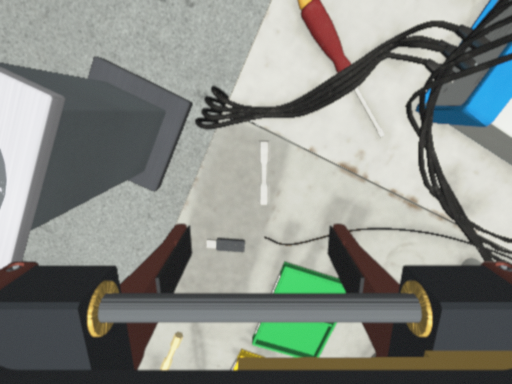

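{"fn": "send_rows", "kwargs": {
  "moves": [4, 1, -50, 0, 0, 0, 60, 0, 0, -50, 0, 0, 0, 60, 0, 0, -45, 0, 0, 0, 60, 0, 0, -16, 0, 0, 0, 60, 0, 0, -10, 0, 0, 0, 60, 0, 0, 0, 0, 0, 0, 255, 0, 0, 0, 0, 0, 0, 255, 0, 0, 0, 0, 0, 0, 255],
  "grip_force": 25
}}

```text
clock: 3.55
tcp_pos: [0.4365, 0.1907, 0.0191]
orientation: [0.531, 0.847, 0.001, 0.0]
wrist_force: [-0.2, 0.3, 0.2]
grip_width: 0.0408
grip_force: 0.0
```

{"fn": "send_rows", "kwargs": {
  "moves": [0, 0, 0, 0, 0, 0, 255, 0, 0, 0, 0, 0, 0, 255, 0, 0, 0, 0, 0, 0, 255, 0, 0, 0, 0, 0, 0, 255]
}}

```text
clock: 4.05
tcp_pos: [0.4359, 0.1903, 0.0182]
orientation: [0.531, 0.847, -0.0, 0.0]
wrist_force: [-0.6, -0.1, 0.4]
grip_width: 0.0017
grip_force: 0.0
```

{"fn": "send_rows", "kwargs": {
  "moves": [0, 0, 0, 0, 0, 0, 255, 0, 0, 0, 0, 0, 0, 255]
}}

```text
clock: 4.3
tcp_pos: [0.4359, 0.1903, 0.0182]
orientation: [0.531, 0.847, -0.0, -0.0]
wrist_force: [0.1, 0.4, -0.5]
grip_width: 0.0003
grip_force: 0.0
```

```bash
python3 - <<'E'
from h import *
look("w2","steel_bar_c")
c=r.capture("scene");cv2.imwrite("pics/s2.png",cv2.resize(c["image"][110:260,130:330,::-1],None,fx=4,fy=4)); meas(c,"steel_bar_c",pts(c))
E
```

```text
t 4.3 tcp [436. 190.  18.] yaw 64.2 ->closing ang 25.8 j7 0.11 w 0.0003 F [ 0.1  0.4 -0.5]
steel_bar_c p0.90 n 1116 ctr 426 208 med [424. 213.] size 43 x 16 long-axis ang -65 top 15 px [259. 189.]
steel_bar_c p0.55 n 133 ctr 445 190 med [435. 188.] size 83 x 38 long-axis ang -69 top 15 px [191. 182.]
steel_bar_c p0.48 n 188 ctr 444 -243 med [ 424. -256.] size 70 x 26 long-axis ang 31 top 19 px [301. 237.]
```

View pics/w2.png

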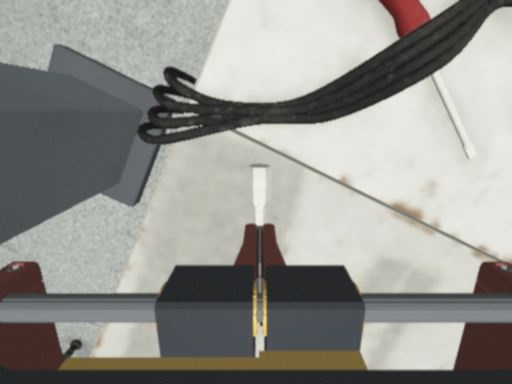

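```bash
python3 - <<'E'
from h import *
print(r.tip_reach,[x for x in dir(r) if x[0]!='_'])
E
```

```text
0.014 ['PlanningError', 'capture', 'find_in', 'finish_job', 'outline_of', 'read_state', 'tip_reach']
```

View pics/s2.png

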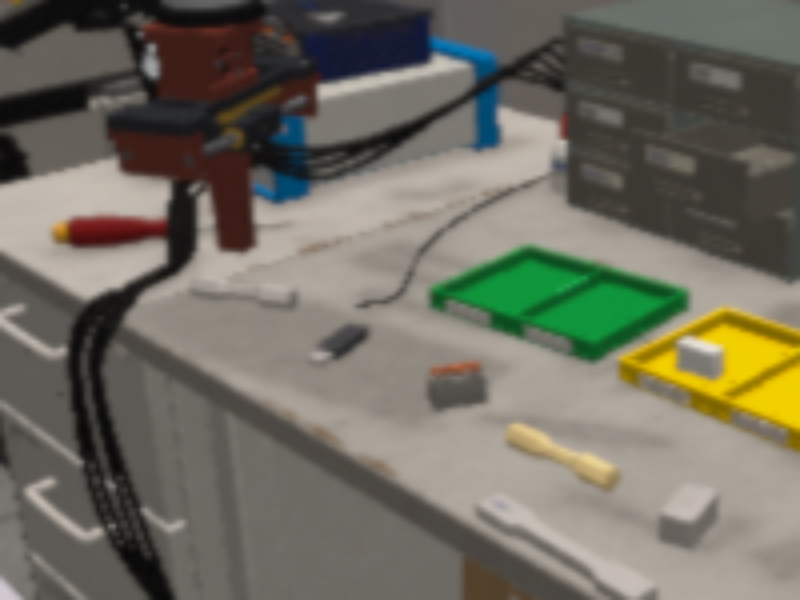

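```bash
python3 - <<'E'
from h import *
c=r.capture("scene");W=pts(c)
for px,py in((236,225),(238,238),(238,244),(225,244),(245,292),(180,240)):
    u,v=130+px//4,110+py//4; print((px,py),np.round(W[v,u]*1000))
T=np.linalg.inv(c["world_from_camera"]);K=c["intrinsics"]
s=r.read_state()
for dz in(-14,0,20):
    p=T[:3,:3]@(s["tcp_pos"]+[0,0,dz/1000])+T[:3,3];q=K@p;q=q[:2]/q[2];print(dz,(q-[130,110])*4)
m=(W[...,0]>.38)&(W[...,0]<.5)&(W[...,1]>.13)&(W[...,1]<.3)&(W[...,2]>.02)&(W[...,2]<.2)
P=W[m];
for z in range(20,110,10):
    q=P[(P[:,2]*1000>=z)&(P[:,2]*1000<z+10)]
    if len(q): print(z,len(q),np.round(q.min(0)*1000),np.round(q.max(0)*1000))
c,W=look(None)
# wrist: nearest depths near finger
for px,py in((260,185),(262,215),(250,235),(275,235),(255,250),(262,250)): print((px,py),np.round(W[py,px]*1000))
E
```

```text
(236, 225) [431. 178.  64.]
(238, 238) [431. 179.  55.]
(238, 244) [431. 181.  48.]
(225, 244) [425. 188.  48.]
(245, 292) [435. 185.   8.]
(180, 240) [445. 290.  19.]
-14 [241.37550666 294.51975471]
0 [239.38263964 277.1481277 ]
20 [236.49771225 252.00049768]
20 15 [440. 288.  20.] [464. 300.  27.]
40 23 [425. 175.  43.] [449. 196.  50.]
50 33 [424. 175.  50.] [449. 197.  59.]
60 33 [424. 175.  60.] [448. 195.  70.]
70 33 [423. 176.  70.] [452. 194.  80.]
80 35 [421. 173.  80.] [451. 194.  90.]
90 39 [420. 173.  90.] [455. 193. 100.]
100 35 [420. 173. 100.] [450. 190. 110.]
t 4.5 tcp [436. 190.  18.] yaw 64.2 ->closing ang 25.8 j7 0.11 w 0.0007 F [-0.4  0.7  0.1]
(260, 185) [423. 216.  15.]
(262, 215) [435. 195.  12.]
(250, 235) [426. 198.  60.]
(275, 235) [438. 204.  59.]
(255, 250) [428. 199.  77.]
(262, 250) [432. 200.  75.]
```

The fingertips really stand near z≈43 mm while the TCP reads 18 mm (the second wrist and scene pictures show the closed fingers above the bar), so I open and measure the tips again.

{"fn": "send_rows", "kwargs": {
  "moves": [0, 0, 0, 0, 0, 0, 60, 0, 0, 0, 0, 0, 0, 60, 0, 0, 0, 0, 0, 0, 60, 0, 0, 0, 0, 0, 0, 60, 0, 0, 0, 0, 0, 0, 60, 0, 0, 0, 0, 0, 0, 60]
}}

```text
clock: 5.35
tcp_pos: [0.436, 0.1903, 0.0183]
orientation: [0.531, 0.847, 0.0, 0.0]
wrist_force: [-0.7, 0.5, -0.1]
grip_width: 0.057
grip_force: 0.0
```

```bash
cat >> h.py <<'E'
def tips():
    c=r.capture("scene");W=pts(c);t=r.read_state()["tcp_pos"]
    m=(np.abs(W[...,0]-t[0])<.075)&(np.abs(W[...,1]-t[1])<.075)&(W[...,2]>.012)&(W[...,2]<.25)
    P=W[m]*1000;print("tcp",np.round(t*1000))
    for z in range(10,130,10):
        q=P[(P[:,2]>=z)&(P[:,2]<z+10)]
        if len(q): print(z,len(q),np.round(q.min(0)),np.round(q.max(0)))
    return c
E
python3 - <<'E'
from h import *
c=tips();cv2.imwrite("pics/s3.png",cv2.resize(c["image"][110:220,130:270,::-1],None,fx=5,fy=5)); look(None)
E
```

```text
tcp [436. 190.  18.]
10 114 [362. 146.  12.] [460. 264.  18.]
40 40 [399. 164.  42.] [477. 212.  50.]
50 50 [398. 162.  50.] [473. 215.  60.]
60 52 [398. 162.  60.] [473. 211.  70.]
70 52 [399. 160.  70.] [476. 211.  80.]
80 56 [397. 161.  80.] [477. 212.  90.]
90 56 [396. 162.  90.] [478. 211. 100.]
100 54 [393. 160. 100.] [475. 212. 110.]
110 32 [401. 157. 110.] [491. 209. 119.]
120 71 [361. 126. 120.] [497. 218. 130.]
t 5.4 tcp [436. 190.  18.] yaw 64.2 ->closing ang 25.8 j7 0.11 w 0.061 F [ 0.   0.8 -0.4]
```

View pics/s3.png

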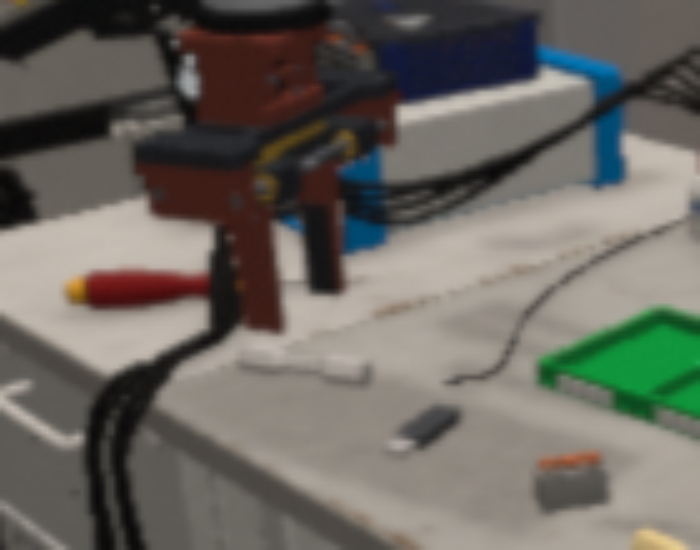

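Open fingers: tips at z≈42 mm, body underside at ≈120 mm; so the real tool is about 38 mm higher than the reported one (the xy agrees). I go down by that, in two stages with a check.

{"fn": "send_rows", "kwargs": {
  "moves": [0, 0, -15, 0, 0, 0, 60, 0, 0, -10, 0, 0, 0, 60, 0, 0, -5, 0, 0, 0, 60, 0, 0, 0, 0, 0, 0, 60]
}}

```text
clock: 5.95
tcp_pos: [0.4356, 0.19, -0.0124]
orientation: [0.531, 0.847, -0.001, -0.0]
wrist_force: [0.2, 0.7, -0.1]
grip_width: 0.0672
grip_force: 0.0
```

```bash
python3 - <<'E'
from h import *
c=tips();look(None)
E
```

```text
tcp [436. 190. -12.]
10 128 [362. 149.  12.] [476. 262.  20.]
20 52 [394. 160.  21.] [477. 215.  30.]
30 48 [394. 159.  31.] [480. 213.  40.]
40 49 [393. 159.  40.] [483. 214.  50.]
50 52 [391. 158.  50.] [478. 213.  60.]
60 56 [390. 159.  60.] [480. 216.  70.]
70 52 [389. 156.  71.] [479. 213.  80.]
80 25 [402. 158.  80.] [489. 212.  90.]
90 74 [362. 126.  90.] [502. 222. 100.]
100 153 [361. 123. 100.] [503. 213. 110.]
110 145 [361. 124. 110.] [511. 221. 120.]
120 103 [361. 123. 120.] [509. 215. 130.]
t 6.0 tcp [436. 190. -12.] yaw 64.2 ->closing ang 25.8 j7 0.13 w 0.0673 F [0.5 0.  0.4]
```

{"fn": "send_rows", "kwargs": {
  "moves": [0, 0, -5, 0, 0, 0, 60, 0, 0, -3, 0, 0, 0, 60, 0, 0, 0, 0, 0, 0, 255, 0, 0, 0, 0, 0, 0, 255, 0, 0, 0, 0, 0, 0, 255, 0, 0, 0, 0, 0, 0, 255, 0, 0, 0, 0, 0, 0, 255, 0, 0, 0, 0, 0, 0, 255]
}}

```text
clock: 7.05
tcp_pos: [0.436, 0.1903, -0.0197]
orientation: [0.531, 0.847, 0.0, 0.0]
wrist_force: [0.8, -0.3, 0.9]
grip_width: 0.0154
grip_force: 25.0
```

{"fn": "send_rows", "kwargs": {
  "moves": [0, 0, 0, 0, 0, 0, 255, 0, 0, 0, 0, 0, 0, 255]
}}

```text
clock: 7.3
tcp_pos: [0.4359, 0.1903, -0.0197]
orientation: [0.531, 0.847, 0.0, -0.0]
wrist_force: [-0.3, -0.2, 1.0]
grip_width: 0.0154
grip_force: 25.0
```

{"fn": "send_rows", "kwargs": {
  "moves": [0, 0, 30, 0, 0, 0, 255, 0, 0, 50, 0, 0, 0, 255, 0, 0, 50, 0, 0, 0, 255, 11, -42, 0, 0, 0, -0.17, 255, 11, -42, 0, 0, 0, -0.18, 255, 11, -42, 0, 0, 0, -0.18, 255, 11, -42, 0, 0, 0, -0.18, 255, 11, -42, 0, 0, 0, -0.18, 255]
}}

```text
clock: 8.3
tcp_pos: [0.491, -0.021, 0.1103]
orientation: [0.846, 0.534, 0.0, -0.0]
wrist_force: [-0.2, 0.3, -0.5]
grip_width: 0.0157
grip_force: 25.0
```

{"fn": "send_rows", "kwargs": {
  "moves": [11, -42, 0, 0, 0, -0.18, 255, 11, -42, 0, 0, 0, -0.18, 255, 11, -42, 0, 0, 0, -0.18, 255, 11, -42, 0, 0, 0, -0.17, 255, 11, -42, 0, 0, 0, -0.17, 255, 11, -42, 0, 0, 0, -0.17, 255, 11, -42, 0, 0, 0, -0.17, 255, 0, 0, 0, 0, 0, 0, 255]
}}

```text
clock: 9.3
tcp_pos: [0.567, -0.3175, 0.1097]
orientation: [0.999, -0.047, -0.001, 0.001]
wrist_force: [-0.4, 1.4, -0.9]
grip_width: 0.0155
grip_force: 25.0
```

```bash
cat >> h.py <<'E'
def tray(c,W,name):
    a,b=dict(blue=(105,125),green=(60,85),yellow=(24,34))[name]
    hsv=cv2.cvtColor(c["image"],cv2.COLOR_RGB2HSV)
    m=((hsv[...,0]>=a)&(hsv[...,0]<=b)&(hsv[...,1]>130)&(c["range_z"]>0)&(W[...,2]<.03)).astype(np.uint8)
    n,l,st,_=cv2.connectedComponentsWithStats(m);k=1+np.argmax(st[1:,4]);p=W[l==k]
    for q in(p,p[p[:,2]>.011]):
        (cx,cy),(w,h),A=cv2.minAreaRect((q[:,:2]*1000).astype(np.float32)); print(name,np.round([cx,cy,w,h,A],1))
E
python3 - <<'E'
from h import *
c,W=look("w4"); tray(c,W,"blue")
c=r.capture("top");W=pts(c)
T=np.where((W[...,0]>.5)&(W[...,1]<-.41)&(W[...,1]>-.52)&(W[...,0]<.75),W[...,2],0)
for x in np.arange(.5,.7,.03): print("%.2f"%x,[int(1000*np.max(np.where((abs(W[...,0]-x)<.015)&(abs(W[...,1]-y)<.015),W[...,2],0))) for y in(-.4,-.43,-.46,-.49,-.52)])
E
```

```text
t 9.3 tcp [ 567. -318.  110.] yaw 185.4 ->closing ang -95.4 j7 -0.76 w 0.0155 F [-0.4  1.4 -0.9]
blue [ 568.7 -349.8  151.6  111.8   83.9]
blue [ 568.7 -349.8  151.6  111.8   83.9]
0.50 [19, 18, 4, 5, 10]
0.53 [259, 20, 4, 4, 4]
0.56 [259, 20, 3, 3, 4]
0.59 [259, 19, 4, 3, 21]
0.62 [0, 60, 63, 0, 26]
0.65 [0, 0, 3, 0, 3]
0.68 [0, 0, 0, 0, 2]
```

View pics/w4.png

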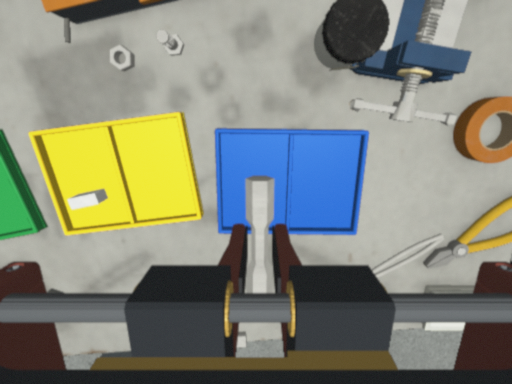

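{"fn": "send_rows", "kwargs": {
  "moves": [6, 5, -40, 0, 0, 0, 255, 0, 0, -40, 0, 0, 0, 255, 0, 0, -25, 0, 0, 0, 255, 0, 0, -12, 0, 0, 0, 255, 0, 0, -5, 0, 0, 0, 255, 0, 0, -3, 0, 0, 0, 255, 0, 0, 0, 0, 0, 0, 255]
}}

```text
clock: 10.28
tcp_pos: [0.5744, -0.3088, -0.014]
orientation: [0.999, -0.044, 0.001, 0.0]
wrist_force: [0.0, -1.3, -0.8]
grip_width: 0.0155
grip_force: 25.0
```

{"fn": "send_rows", "kwargs": {
  "moves": [0, 0, 0, 0, 0, 0, 168, 0, 0, 0, 0, 0, 0, 168, 0, 0, 0, 0, 0, 0, 168, 0, 0, 20, 0, 0, 0, 168, 0, 0, 40, 0, 0, 0, 168, 0, 0, 50, 0, 0, 0, 100]
}}

```text
clock: 11.02
tcp_pos: [0.5735, -0.3087, 0.0971]
orientation: [0.999, -0.044, -0.0, 0.0]
wrist_force: [0.3, -0.9, 0.3]
grip_width: 0.0362
grip_force: 0.0
```

{"fn": "send_rows", "kwargs": {
  "moves": [-18, 20, 0, 0, 0, 0.17, 60, -18, 20, 0, 0, 0, 0.17, 60, -18, 20, 0, 0, 0, 0.17, 60, -18, 19, 0, 0, 0, 0.17, 60, -18, 19, 0, 0, 0, 0.17, 60, -18, 19, 0, 0, 0, 0.17, 60, -18, 19, 0, 0, 0, 0.17, 60, -18, 19, 0, 0, 0, 0.17, 60]
}}

```text
clock: 12.02
tcp_pos: [0.4297, -0.1537, 0.0965]
orientation: [0.803, 0.596, 0.001, 0.001]
wrist_force: [0.4, -0.7, -0.7]
grip_width: 0.067
grip_force: 0.0
```

{"fn": "send_rows", "kwargs": {
  "moves": [0, 0, 0, 0, 0, 0.15, 60, 0, 0, 0, 0, 0, 0.15, 60, 0, 0, 0, 0, 0, 0, 60]
}}

```text
clock: 12.4
tcp_pos: [0.4303, -0.1542, 0.0963]
orientation: [0.707, 0.707, 0.001, 0.001]
wrist_force: [-0.0, -0.6, -0.4]
grip_width: 0.067
grip_force: 0.0
```

```bash
python3 - <<'E'
from h import *
c,W=look("w5","brass_bar_c","plug_c","block_c","usb_c")
c=r.capture("top");W=pts(c)
for n in("steel_bar_c","usb_c","plug_c"): meas(c,n,W,1)
E
```

```text
t 12.4 tcp [ 430. -154.   96.] yaw 90.0 ->closing ang -0.0 j7 0.43 w 0.067 F [-0.  -0.6 -0.4]
brass_bar_c p0.79 n 977 ctr 431 -156 med [ 430. -150.] size 85 x 15 long-axis ang -87 top 14 px [259. 187.]
plug_c p0.77 n 871 ctr 442 -48 med [441. -50.] size 38 x 19 long-axis ang -28 top 23 px [271.  77.]
block_c p0.59 n 789 ctr 430 -258 med [ 429. -246.] size 40 x 35 long-axis ang 17 top 19 px [258. 274.]
plug_c p0.47 n 81 ctr 439 -50 med [438. -50.] size 33 x 15 long-axis ang -29 top 25 px [249. 217.]
```

{"fn": "send_rows", "kwargs": {
  "moves": [0, 0, -50, 0, 0, 0.03, 110, 0, 0, -35, 0, 0, 0, 110, 0, 0, -18, 0, 0, 0, 110, 0, 0, -10, 0, 0, 0, 110, 0, 0, -4, 0, 0, 0, 110, 0, 0, 0, 0, 0, 0, 255, 0, 0, 0, 0, 0, 0, 255, 0, 0, 0, 0, 0, 0, 255]
}}

```text
clock: 13.85
tcp_pos: [0.4304, -0.1537, -0.0213]
orientation: [0.696, 0.718, 0.0, 0.0]
wrist_force: [0.3, 0.9, -0.7]
grip_width: 0.0232
grip_force: 0.0
```

{"fn": "send_rows", "kwargs": {
  "moves": [0, 0, 0, 0, 0, 0, 255, 0, 0, 0, 0, 0, 0, 255]
}}

```text
clock: 14.1
tcp_pos: [0.4303, -0.1537, -0.0214]
orientation: [0.696, 0.718, 0.0, 0.0]
wrist_force: [0.3, 0.2, 4.3]
grip_width: 0.0138
grip_force: 25.0
```

{"fn": "send_rows", "kwargs": {
  "moves": [0, 0, 30, 0, 0, 0, 255, 0, 0, 50, 0, 0, 0, 255, 0, 0, 50, 0, 0, 0, 255, 13, -23, 0, 0, 0, -0.17, 255, 13, -23, 0, 0, 0, -0.17, 255, 13, -23, 0, 0, 0, -0.17, 255, 13, -23, 0, 0, 0, -0.17, 255, 13, -23, 0, 0, 0, -0.17, 255]
}}

```text
clock: 15.1
tcp_pos: [0.495, -0.2692, 0.108]
orientation: [0.931, 0.365, -0.0, -0.0]
wrist_force: [-0.3, -0.2, -1.5]
grip_width: 0.0135
grip_force: 25.0
```

{"fn": "send_rows", "kwargs": {
  "moves": [14, -23, 0, 0, 0, -0.17, 255, 14, -23, 0, 0, 0, -0.17, 255, 14, -24, 0, 0, 0, -0.17, 255, 14, -24, 0, 0, 0, -0.17, 255, 14, -24, 0, 0, 0, -0.18, 255, 0, 0, 0, 0, 0, 0, 255, 0, 0, 0, 0, 0, 0, 255]
}}

```text
clock: 15.98
tcp_pos: [0.5643, -0.386, 0.1076]
orientation: [0.999, -0.053, -0.001, -0.0]
wrist_force: [-1.0, -0.1, -1.0]
grip_width: 0.0133
grip_force: 25.0
```

```bash
python3 - <<'E'
from h import *
c,W=look("w6","brass_bar_c","steel_bar_c")
E
```

```text
t 16.0 tcp [ 564. -386.  108.] yaw 186.1 ->closing ang -96.1 j7 -0.66 w 0.0133 F [-1.  -0.1 -1. ]
brass_bar_c p0.83 n 2312 ctr 529 -382 med [ 574. -387.] size 152 x 23 long-axis ang -3 top 142 px [256. 231.]
steel_bar_c p0.58 n 1094 ctr 573 -309 med [ 575. -311.] size 85 x 19 long-axis ang -6 top 19 px [180. 185.]
```

View pics/w6.png

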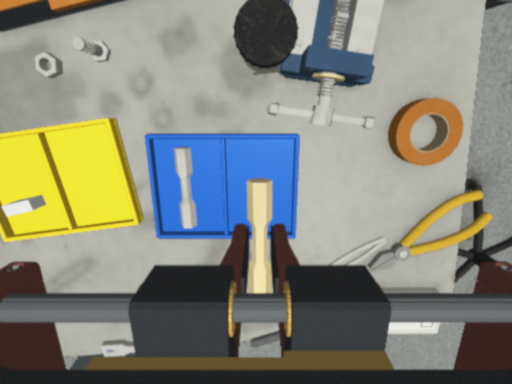

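Steel lies flat in the left blue bay (px 185,188; top 19 mm as expected), brass is held over the right bay (px 260,225). I lower it.

{"fn": "send_rows", "kwargs": {
  "moves": [0, 0, -40, 0, 0, 0, 255, 0, 0, -40, 0, 0, 0, 255, 0, 0, -25, 0, 0, 0, 255, 0, 0, -12, 0, 0, 0, 255, 0, 0, -4, 0, 0, 0, 255, 0, 0, -3, 0, 0, 0, 255, 0, 0, 0, 0, 0, 0, 255]
}}

```text
clock: 17.0
tcp_pos: [0.5654, -0.387, -0.015]
orientation: [0.999, -0.054, 0.001, 0.0]
wrist_force: [0.1, 1.0, -0.5]
grip_width: 0.0137
grip_force: 25.0
```

{"fn": "send_rows", "kwargs": {
  "moves": [0, 0, 0, 0, 0, 0, 168, 0, 0, 0, 0, 0, 0, 168, 0, 0, 0, 0, 0, 0, 168, 0, 0, 20, 0, 0, 0, 168, 0, 0, 45, 0, 0, 0, 168, 0, 0, 55, 0, 0, 0, 100]
}}

```text
clock: 17.75
tcp_pos: [0.5645, -0.3866, 0.1061]
orientation: [0.999, -0.054, -0.001, -0.0]
wrist_force: [0.4, 0.2, -0.1]
grip_width: 0.0366
grip_force: 0.0
```

{"fn": "send_rows", "kwargs": {
  "moves": [-18, 48, 0, 0, 0, -0.055, 100, -18, 48, 0, 0, 0, -0.055, 100, -18, 48, 0, 0, 0, -0.055, 100, -18, 48, 0, 0, 0, -0.055, 100, -18, 48, 0, 0, 0, -0.055, 100, -18, 48, 0, 0, 0, -0.055, 100, -16, 49, -10, 0, 0, -0.055, 100, 0, 0, 0, 0, 0, 0, 100]
}}

```text
clock: 18.75
tcp_pos: [0.4398, -0.0452, 0.0942]
orientation: [0.971, -0.241, -0.001, -0.001]
wrist_force: [-0.3, -0.7, 0.8]
grip_width: 0.0535
grip_force: 0.0
```

```bash
python3 - <<'E'
from h import *
c,W=look("w7","plug_c","usb_c","brass_bar_c");tray(c,W,"green")
E
```

```text
t 18.8 tcp [440. -45.  94.] yaw 207.9 ->closing ang -117.9 j7 -1.42 w 0.0535 F [-0.3 -0.7  0.8]
plug_c p0.73 n 660 ctr 442 -50 med [444. -51.] size 36 x 18 long-axis ang -27 top 23 px [262. 188.]
usb_c p0.64 n 800 ctr 451 33 med [438.  67.] size 108 x 48 long-axis ang -68 top 9 px [163. 239.]
green [587.2   9.4 111.8 151.2   6.5]
green [587.2   9.4 111.8 151.2   6.5]
```

View pics/w7.png

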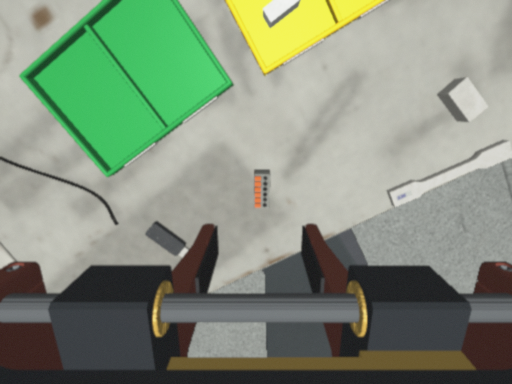

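{"fn": "send_rows", "kwargs": {
  "moves": [1, -5, -45, 0, 0, 0.01, 100, 0, 0, -35, 0, 0, 0, 100, 0, 0, -20, 0, 0, 0, 100, 0, 0, -10, 0, 0, 0, 100, 0, 0, -3, 0, 0, 0, 100, 0, 0, 0, 0, 0, 0, 255, 0, 0, 0, 0, 0, 0, 255, 0, 0, 0, 0, 0, 0, 255],
  "grip_force": 8
}}

```text
clock: 19.95
tcp_pos: [0.4423, -0.0545, -0.0184]
orientation: [0.971, -0.239, 0.0, -0.0]
wrist_force: [0.0, -1.2, 0.5]
grip_width: 0.0269
grip_force: 0.1
```

{"fn": "send_rows", "kwargs": {
  "moves": [0, 0, 0, 0, 0, 0, 255, 0, 0, 0, 0, 0, 0, 255]
}}

```text
clock: 20.2
tcp_pos: [0.4421, -0.0544, -0.0186]
orientation: [0.971, -0.239, 0.0, -0.0]
wrist_force: [-1.3, 0.2, 4.0]
grip_width: 0.0163
grip_force: 8.0
```

{"fn": "send_rows", "kwargs": {
  "moves": [0, 0, 30, 0, 0, 0, 255, 0, 0, 45, 0, 0, 0, 255, 0, 0, 45, 0, 0, 0.1, 255, 32, 6, 0, 0, 0, 0.12, 255, 32, 6, 0, 0, 0, 0.12, 255, 32, 6, 0, 0, 0, 0.12, 255, 33, 7, 0, 0, 0, 0.13, 255, 0, 0, 0, 0, 0, 0, 255]
}}

```text
clock: 21.2
tcp_pos: [0.5725, -0.0292, 0.101]
orientation: [0.999, 0.055, 0.0, 0.0]
wrist_force: [-0.4, -0.5, 0.1]
grip_width: 0.0166
grip_force: 8.0
```

```bash
python3 - <<'E'
from h import *
c,W=look(None,"plug_c");print(np.round(c["T_tool_cam"],3))
T=wristT(c,r.read_state());print("cam pos",np.round(T[:3,3],3))
E
```

```text
t 21.2 tcp [573. -29. 101.] yaw 173.7 ->closing ang -83.7 j7 -0.99 w 0.0166 F [-0.4 -0.5  0.1]
plug_c p0.61 n 1703 ctr 525 -35 med [575. -30.] size 126 x 26 long-axis ang 2 top 143 px [258. 246.]
[[-0.    -0.957 -0.29   0.079]
 [ 1.    -0.     0.001  0.   ]
 [-0.001 -0.29   0.957 -0.186]
 [ 0.     0.     0.     1.   ]]
cam pos [ 0.649 -0.022  0.287]
```

{"fn": "send_rows", "kwargs": {
  "moves": [0, 0, -40, 0, 0, 0, 255, 0, 0, -35, 0, 0, 0, 255, 0, 0, -20, 0, 0, 0, 255, 0, 0, -12, 0, 0, 0, 255, 0, 0, -5, 0, 0, 0, 255, 0, 0, -3, 0, 0, 0, 255, 0, 0, 0, 0, 0, 0, 255]
}}

```text
clock: 22.18
tcp_pos: [0.5713, -0.0297, -0.0133]
orientation: [0.999, 0.053, 0.0, -0.0]
wrist_force: [0.0, 0.1, -0.0]
grip_width: 0.0163
grip_force: 8.0
```

{"fn": "send_rows", "kwargs": {
  "moves": [0, 0, 0, 0, 0, 0, 160, 0, 0, 0, 0, 0, 0, 160, 0, 0, 0, 0, 0, 0, 160, 0, 0, 20, 0, 0, 0, 160, 0, 0, 45, 0, 0, 0, 160, 0, 0, 50, 0, 0, 0, 90]
}}

```text
clock: 22.92
tcp_pos: [0.5706, -0.03, 0.1034]
orientation: [0.999, 0.053, -0.0, 0.0]
wrist_force: [0.7, 0.3, 1.6]
grip_width: 0.0393
grip_force: 0.0
```

{"fn": "send_rows", "kwargs": {
  "moves": [-35, 24, 0, 0, 0, 0.07, 90, -35, 24, 0, 0, 0, 0.07, 90, -35, 24, 0, 0, 0, 0.07, 90, -34, 25, -10, 0, 0, 0.08, 90, 0, 0, 0, 0, 0, 0, 90, 0, 0, 0, 0, 0, 0, 90]
}}

```text
clock: 23.68
tcp_pos: [0.4331, 0.0672, 0.0923]
orientation: [0.98, 0.197, 0.001, -0.0]
wrist_force: [-0.9, 0.2, 0.3]
grip_width: 0.0566
grip_force: 0.0
```

```bash
python3 - <<'E'
from h import *
c,W=look("w8","usb_c","plug_c")
E
```

```text
t 23.7 tcp [433.  67.  92.] yaw 157.3 ->closing ang -67.3 j7 -1.02 w 0.0566 F [-0.9  0.2  0.3]
usb_c p0.58 n 949 ctr 433 68 med [437.  69.] size 56 x 20 long-axis ang 20 top 10 px [259. 186.]
plug_c p0.87 n 1181 ctr 571 -30 med [567. -25.] size 41 x 18 long-axis ang 5 top 27 px [416. 101.]
```

View pics/w8.png

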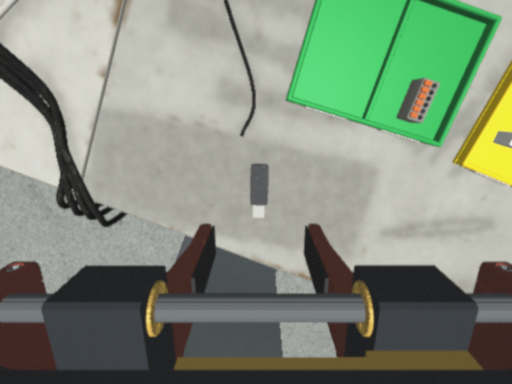

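{"fn": "send_rows", "kwargs": {
  "moves": [3, 2, -45, 0, 0, 0, 90, 0, 0, -35, 0, 0, 0, 90, 0, 0, -20, 0, 0, 0, 90, 0, 0, -9, 0, 0, 0, 90, 0, 0, -4, 0, 0, 0, 90, 0, 0, 0, 0, 0, 0, 255, 0, 0, 0, 0, 0, 0, 255, 0, 0, 0, 0, 0, 0, 255]
}}

```text
clock: 24.82
tcp_pos: [0.4353, 0.0696, -0.0213]
orientation: [0.98, 0.197, 0.0, -0.0]
wrist_force: [0.2, -0.5, 0.1]
grip_width: 0.0306
grip_force: 0.0
```

{"fn": "send_rows", "kwargs": {
  "moves": [0, 0, 0, 0, 0, 0, 255, 0, 0, 0, 0, 0, 0, 255]
}}

```text
clock: 25.08
tcp_pos: [0.4351, 0.0695, -0.0216]
orientation: [0.98, 0.197, 0.0, -0.0]
wrist_force: [-0.6, 0.4, 3.0]
grip_width: 0.0176
grip_force: 8.0
```

{"fn": "send_rows", "kwargs": {
  "moves": [0, 0, 30, 0, 0, 0, 255, 0, 0, 45, 0, 0, 0, 255, 0, 0, 45, 0, 0, 0, 255, 34, -6, 0, 0, 0, -0.07, 255, 34, -6, 0, 0, 0, -0.07, 255, 34, -6, 0, 0, 0, -0.07, 255, 34, -7, 0, 0, 0, -0.07, 255, 0, 0, 0, 0, 0, 0, 255]
}}

```text
clock: 26.08
tcp_pos: [0.5725, 0.0433, 0.0979]
orientation: [0.998, 0.058, 0.0, 0.001]
wrist_force: [-1.3, 0.4, -0.1]
grip_width: 0.0178
grip_force: 8.0
```

{"fn": "send_rows", "kwargs": {
  "moves": [0, 0, -40, 0, 0, 0, 255, 0, 0, -35, 0, 0, 0, 255, 0, 0, -20, 0, 0, 0, 255, 0, 0, -12, 0, 0, 0, 255, 0, 0, -5, 0, 0, 0, 255, 0, 0, -3, 0, 0, 0, 255, 0, 0, 0, 0, 0, 0, 255]
}}

```text
clock: 26.95
tcp_pos: [0.5713, 0.0443, -0.0163]
orientation: [0.998, 0.058, 0.0, -0.0]
wrist_force: [0.3, 0.3, -0.5]
grip_width: 0.0179
grip_force: 8.0
```

{"fn": "send_rows", "kwargs": {
  "moves": [0, 0, 0, 0, 0, 0, 160, 0, 0, 0, 0, 0, 0, 160, 0, 0, 0, 0, 0, 0, 160, 0, 0, 20, 0, 0, 0, 160, 0, 0, 45, 0, 0, 0, 160, 0, 0, 50, 0, 0, 0, 90]
}}

```text
clock: 27.7
tcp_pos: [0.5706, 0.0439, 0.1004]
orientation: [0.998, 0.058, -0.0, 0.0]
wrist_force: [0.5, 0.6, 0.6]
grip_width: 0.0396
grip_force: 0.0
```

{"fn": "send_rows", "kwargs": {
  "moves": [-23, -49, 0, 0, 0, 0.03, 90, -23, -49, 0, 0, 0, 0.03, 90, -23, -49, 0, 0, 0, 0.03, 90, -24, -50, 0, 0, 0, 0.03, 90, -24, -50, 0, 0, 0, 0.04, 90, -24, -50, 0, 0, 0, 0.04, 90, 0, 0, -5, 0, 0, 0, 90, 0, 0, 0, 0, 0, 0, 90]
}}

```text
clock: 28.7
tcp_pos: [0.43, -0.2524, 0.0937]
orientation: [0.988, 0.157, 0.0, -0.0]
wrist_force: [-0.1, -0.1, -0.2]
grip_width: 0.057
grip_force: 0.0
```

```bash
python3 - <<'E'
from h import *
c,W=look("w9","block_c","flat_specimen_c");tray(c,W,"yellow")
c=r.capture("top");W=pts(c)
for n in("usb_c","plug_c","block_c"): meas(c,n,W,1)
E
```

```text
t 28.7 tcp [ 430. -252.   94.] yaw 161.9 ->closing ang -71.9 j7 -0.35 w 0.057 F [-0.1 -0.1 -0.2]
block_c p0.77 n 769 ctr 431 -251 med [ 433. -250.] size 35 x 20 long-axis ang 17 top 19 px [258. 191.]
flat_specimen_c p0.74 n 1286 ctr 367 -222 med [ 368. -230.] size 119 x 18 long-axis ang 88 top 10 px [223. 236.]
yellow [ 569.4 -175.    66.4  153.     1.9]
yellow [ 568.5 -175.1   64.4  153.     1.9]
usb_c p0.70 n 145 ctr 566 43 med [567.  43.] size 57 x 19 long-axis ang 3 top 15 px [213. 164.]
```

View pics/w9.png

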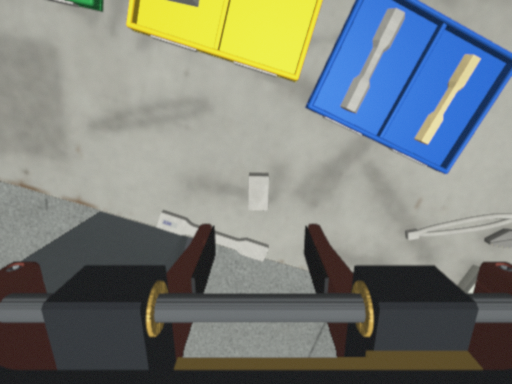

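{"fn": "send_rows", "kwargs": {
  "moves": [1, 1, -45, 0, 0, 0, 90, 0, 0, -35, 0, 0, 0, 90, 0, 0, -20, 0, 0, 0, 90, 0, 0, -9, 0, 0, 0, 90, 0, 0, -4, 0, 0, 0, 90, 0, 0, 0, 0, 0, 0, 255, 0, 0, 0, 0, 0, 0, 255, 0, 0, 0, 0, 0, 0, 255],
  "grip_force": 25
}}

```text
clock: 30.05
tcp_pos: [0.4313, -0.2518, -0.0193]
orientation: [0.987, 0.158, 0.0, 0.0]
wrist_force: [0.1, 0.5, -0.9]
grip_width: 0.0301
grip_force: 0.0
```

{"fn": "send_rows", "kwargs": {
  "moves": [0, 0, 0, 0, 0, 0, 255, 0, 0, 0, 0, 0, 0, 255]
}}

```text
clock: 30.3
tcp_pos: [0.4311, -0.2517, -0.0195]
orientation: [0.987, 0.158, 0.0, -0.0]
wrist_force: [-1.0, 1.2, 3.4]
grip_width: 0.0198
grip_force: 25.0
```

{"fn": "send_rows", "kwargs": {
  "moves": [0, 0, 30, 0, 0, 0, 255, 0, 0, 45, 0, 0, 0, 255, 0, 0, 45, 0, 0, 0, 255, 37, 10, 0, 0, 0, -0.07, 255, 37, 10, 0, 0, 0, -0.07, 255, 37, 10, 0, 0, 0, -0.07, 255, 38, 10, 0, 0, 0, -0.08, 255, 0, 0, 0, 0, 0, 0, 255]
}}

```text
clock: 31.3
tcp_pos: [0.5823, -0.2098, 0.0993]
orientation: [1.0, 0.015, -0.0, 0.0]
wrist_force: [-0.6, -0.2, -0.2]
grip_width: 0.0199
grip_force: 25.0
```

```bash
python3 - <<'E'
from h import *
c,W=look("w10","alu_block_c");tray(c,W,"yellow")
E
```

```text
t 31.3 tcp [ 582. -210.   99.] yaw 178.3 ->closing ang -88.3 j7 -0.74 w 0.0199 F [-0.6 -0.2 -0.2]
alu_block_c p0.83 n 506 ctr 570 -138 med [ 576. -138.] size 29 x 19 long-axis ang -83 top 25 px [191. 196.]
yellow [ 588.6 -171.2  119.2  159.4    1.7]
yellow [ 593.  -174.6  111.   152.2    1.9]
```

View pics/w10.png

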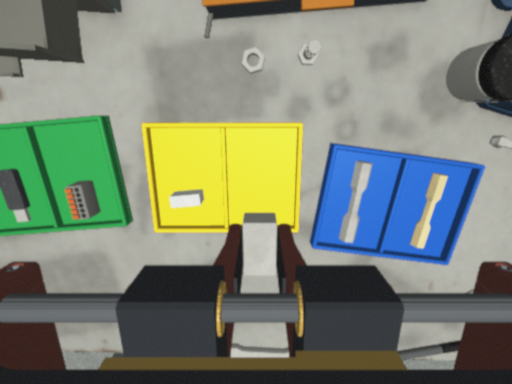

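Plug, USB stick and both bars lie in their bays; the block (px 260,245) hangs over the empty right yellow bay. I lower it.

{"fn": "send_rows", "kwargs": {
  "moves": [0, -2, -40, 0, 0, 0, 255, 0, 0, -35, 0, 0, 0, 255, 0, 0, -20, 0, 0, 0, 255, 0, 0, -12, 0, 0, 0, 255, 0, 0, -4, 0, 0, 0, 255, 0, 0, -3, 0, 0, 0, 255, 0, 0, 0, 0, 0, 0, 255]
}}

```text
clock: 32.28
tcp_pos: [0.5803, -0.2138, -0.0132]
orientation: [1.0, 0.013, 0.0, 0.0]
wrist_force: [-0.4, 0.4, -1.1]
grip_width: 0.0197
grip_force: 25.0
```

{"fn": "send_rows", "kwargs": {
  "moves": [0, 0, 0, 0, 0, 0, 170, 0, 0, 0, 0, 0, 0, 170, 0, 0, 0, 0, 0, 0, 170, 0, 0, 20, 0, 0, 0, 170, 0, 0, 45, 0, 0, 0, 170, 0, 0, 50, 0, 0, 0, 170, 0, 0, 50, 0, 0, 0, 170, -40, 0, 0, 0, 0, 0, 170]
}}

```text
clock: 33.28
tcp_pos: [0.5434, -0.2152, 0.1562]
orientation: [1.0, 0.014, 0.004, 0.002]
wrist_force: [-0.6, 0.3, 0.2]
grip_width: 0.0291
grip_force: 0.0
```

{"fn": "send_rows", "kwargs": {
  "moves": [-30, 0, 30, 0, 0, 0, 170, 0, 0, 0, 0, 0, 0, 170, 0, 0, 0, 0, 0, 0, 170]
}}

```text
clock: 33.65
tcp_pos: [0.5107, -0.2132, 0.1819]
orientation: [1.0, 0.014, 0.001, -0.0]
wrist_force: [0.5, 0.5, 0.7]
grip_width: 0.0295
grip_force: 0.0
```

```bash
python3 - <<'E'
from h import *
c,W=look("w11",*names[:7]);
E
```

```text
t 33.6 tcp [ 511. -213.  182.] yaw 178.4 ->closing ang -88.4 j7 -0.78 w 0.0295 F [0.5 0.5 0.7]
steel_bar_c p0.87 n 864 ctr 571 -311 med [ 577. -308.] size 87 x 20 long-axis ang -5 top 20 px [337. 122.]
brass_bar_c p0.94 n 737 ctr 564 -390 med [ 569. -386.] size 82 x 20 long-axis ang -6 top 18 px [398. 131.]
plug_c p0.72 n 655 ctr 568 -25 med [569. -35.] size 38 x 30 long-axis ang 8 top 27 px [113. 123.]
usb_c p0.91 n 736 ctr 568 45 med [571.  41.] size 55 x 25 long-axis ang 0 top 13 px [ 55. 120.]
block_c p0.59 n 470 ctr 580 -215 med [ 580. -214.] size 34 x 19 long-axis ang 1 top 23 px [264. 117.]
alu_block_c p0.81 n 284 ctr 573 -134 med [ 574. -138.] size 35 x 12 long-axis ang -83 top 25 px [199. 120.]
flat_specimen_c p0.79 n 467 ctr 199 -247 med [ 368. -217.] size 612 x 72 long-axis ang 10 top 10 px [259. 266.]
```

View pics/w11.png

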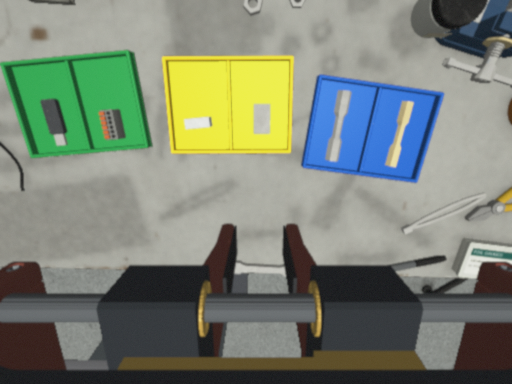

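All five parts lie flat, each in its own bay, at the expected top heights (20, 18, 27, 13 and 23 mm). The aluminium block and the dog-bone specimen haven't moved.

```bash
python3 -c "
from plant import r
print(r.finish_job())"
```

```text
the job is handed in; nothing more can be done
None
```

I sorted all five parts in the order asked, each lying flat in its own bay, left the aluminium block and dog-bone specimen untouched, and handed the job in at about 34 s; the first grasp closed on nothing because the fingertips sit about 38 mm higher than the tool data says, which I corrected for every later move.

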